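# Set out the splicing station

### The job

Set out the splicing station on the green mat, taking the yellow-striped edge as its front: put the blue cleaning cassette flat and midway between the fibre cleaver and the black-and-yellow cable spool on the mat, its long side running front to back, and stand the vial of splice sleeves upright on the middle of its top. Lay the white fault pen behind the spool and the yellow-handled screwdriver behind the cleaver, each crosswise (parallel to the striped edge), its middle in line with the middle of the thing it lies behind, with about 3 cm of clear mat in between. Do not shift the cleaver and the spool, and leave the other things on the table alone.

Things in the scene. Friction and masses are not known exactly. Their poses are not given: they have to be found in the camera images.
- mat: Green cutting mat with pale grid lines, 230 (x) x 350 (y) x 3 mm, fixed to the table; its top is 3 mm above its origin (centre of the underside). x points from the front edge, which carries a broad yellow stripe and faces the robot, to the back edge; y points to the mat's left as seen from the front. Things on it rest at z = 3 mm.
- fibre_cleaver: Fibre cleaver: small blue bench tool with a pinkish-brown lid and a red and black block on top, 71 (x) x 82 (y) x 67 mm high, origin at the centre of its underside; its body ends 36 mm behind the origin (+x). It stands loose on the mat with its x and y along the mat's, 115 mm to the left or right of the mat's middle line (left or right varies) and 40 mm in front of its centre. Not to be moved.
- fibre_spool: Spool of yellow cable with black flanges (from above a black disc with a small white label), lying flat, 100 mm across, 49 mm high, origin at the centre of its underside. It stands loose on the mat (another like it at the back of the table is not meant), x and y along the mat's, in the place that mirrors the cleaver's, 230 mm from it centre to centre. Not to be moved.
- cleaner_cassette: Blue connector-cleaning cassette, a flat box with a white panel, 66 (x) x 105 (y) x 34 mm, lying flat; origin at the centre of its underside (of the whole, with the lever that sticks out on the -x side). The solid body that the fingers meet and that carries the vial spans x = -19 to +33 mm, so its middle is at x = +7 mm, and is 52 mm wide, 104 mm long and 31 mm high, with a level top. About 130 g.
- sleeve_vial: Clear round vial of splice sleeves with a blue cap, 30 mm across and about 77 mm tall, standing upright; origin at the centre of its foot, z up. The blue cap takes up the top 12 mm; the tube below is 28 mm across. About 30 g.
- fault_pen: White pen-shaped fault locator with a black clip and ends, 140 mm long (along its y), 18 mm wide, 20 mm high, lying flat on the table; origin at the centre of its underside. Does not roll. Grip it across its middle.
- screwdriver: Small screwdriver with a yellow handle and thin steel blade, 148 mm long (along its x, blade to +x), 18 mm wide, 16 mm high, lying flat; origin at the middle of its length, at its underside. Its handle lies on the -x side: the solid handle spans x = -69 to +6 mm. Grip it across the handle, about 30 mm to the -x side of the origin. Does not roll.
- jacket_stripper: Bystander: pliers-like stripper with blue handles, 155 x 41 x 12 mm, lying behind the work. Leave alone.
- side_cutter: Bystander: side cutter with red handles, 133 x 41 x 13 mm, lying near the table's front edge. Leave alone.
- power_meter: Bystander: black hand-held meter with yellow ends, 161 x 70 x 32 mm, lying behind the mat. Leave alone.
There are look-alikes about, which are no part of the job. Of the things that look like the fibre_cleaver, take the one that is nearest to the robot's base at the start.

How it is judged:
By the outcome, as a careful person would: the job done as asked, in the order asked, and still so for the second after the job is handed in, with the robot touching nothing.
It also fails if it takes over 120 s, if anything falls off the work surface, if the arm or the gripper's body presses on something with over 40 N, if the wrist force passes 120 N, or if a joint passes its speed limit or range.

### The arm

A 6-joint arm with a two-finger parallel gripper is mounted at the origin on a cart in front of the work surface, level with it; the furniture and walls round the work are solid. World frame = base frame: x ahead of the robot, y to its left, z up, the work surface at z = 0. Lengths are in m, angles in degrees, forces in N, time in s.
With the tool pointing down it reaches from about 0.4 to 0.825 m from the base axis. Payload 7 kg.
Tool frame: the origin (TCP) lies at the very end of the fingers, on their centre line; the grasp point (between the pads) lies 19 mm behind it (ctrl.grasp_offset is the distance from the TCP to the grasp point, in m); z points along the fingers, y is the line along which they close (so a half turn about z gives the same grasp; the last joint's range is limited). The gripper opens to 88 mm and grips with 3 to 60 N. Pads are 19 mm wide; open, the fingers measure 130 mm over their backs; the gripper's body (78 mm by 193 mm) begins 47 mm behind the grasp point.
Start: joints at [-58.722, 20.546, 0.682, 0, -70.136, -16.507], TCP at [0.172, -0.653, 0.227] pointing down, gripper open.
Joint ranges: [-176.03, 176.03], [-82.01, 121.73], [-58.28, 71.71], [-173.87, 95.51], [-174.79, -0.11], [-173.66, 173.66]. Speed limits (degrees/s): [136.94, 136.94, 172.46, 180, 180, 180].

### API

Orientations are given as [roll, pitch, yaw] about the fixed x, y, z axes, in that order (R = Rz(yaw) Ry(pitch) Rx(roll)).
In Python, from plant import ctrl gives the robot as it stands. The module is installed in compiled form; this text tells all that it offers.
- The arm moves only by the tool jog_arm, never from a script. Its argument "plan" is a list that holds one entry, the list of rows, each a list of 7 numbers: the opening, from 0 (shut) to 1 (fully open), then the shift along the tool's x, y, z in m, then the turn, a rotation vector about the tool's x, y, z in degrees. A call has 1 to 20 rows; each row is the pose to reach, as a shift and turn from the pose commanded when the call began, along the tool's axes at that moment; what a row does not reach only later rows make up. A row lasts 1/8 s, in which the tool goes at most 62.5 mm and 10.7 degrees, less where a joint would pass 70% of its speed; a pose out of reach is approached as far as the arm can. A call with a gripper value outside its range is refused whole. The fingers move at their own pace and stop on an object; the grip force is fixed at half the most. Time passes only in rows, so rows that repeat a pose let the fingers close. It gives the time, the measured TCP pose, the force, the opening and the grip force at its end, in the units of the state.
- ctrl.get_obs(): the state, without advancing time (a new reading comes with each control period).
- ctrl.snapshot(name): name is "scene" or "top" or "wrist"; returns a dict with "image" (384x512x3 uint8, red, green, blue), "vertical_fov" (degrees; the focal length in pixels is half the picture's height over the tangent of half this angle, whatever the lens; pixels are square), "cx", "cy" (the principal point, pixels), "R" (3x3) and "t" (3): a world point X has camera coordinates R X + t; the wrist camera has in their place "T_tool_cam" (4x4, takes a point from camera to tool coordinates, whose origin is the TCP and whose axes are the flange's). Camera axes: x right, y down, z forward; pixel columns grow to the right and rows downward; lengths in m; the calibration is good to about 2 mm. The wrist camera is an equidistant fisheye: a pixel r from the principal point sees the ray r / f radians off the axis. A picture is of the moment at which its call begins: read the wrist's pose just before it. There is no depth.
- ctrl.close_job(): hands the job in; it is judged then, once.
The state is a dict: "clock": time; "joint_pos": joint angles; "qvel": joint speeds; "tau": joint torques, N m; "tool_pos": TCP position; "orientation": TCP orientation; "force": force on the tool from outside, world axes, zero at the start; "moment": the same for the moment, N m; "opening": finger opening in m; "gripper_force": force on a finger pad.
Only numpy, scipy, OpenCV 4.12 (cv2) and the standard library are available. Lean on these libraries where they do the work, as an engineer would, in place of code of your own. Each camera call takes 0.05 s, during which the arm holds its last target. There are 200 camera calls.

## Working session

There is one attempt and no reset: what is moved stays moved. The work goes in short steps, Python scripts to look and compute and a tool call to move; the robot and the scene stay as the last step left them, time stands still between calls to the robot, and variables do not carry over. Pictures are saved under pics/ and viewed, at most 14 in all, crops included, and the job is handed in when it is done.

Besides the shell and the picture viewer there is one more tool, called after "Emit:" as name(argument=value, ...), one argument or row to a line, values as JSON. jog_arm: Moves the arm, as the interface text tells. Its arguments: {"type":"object","properties":{"plan":{"type":"array","items":{"type":"array","items":{"type":"array","items":{"type":"number"}}}}},"required":["plan"]}

```bash
mkdir -p pics; ls
cat > h.py <<'E'
import numpy as np, cv2
from scipy.spatial.transform import Rotation as Ro
from plant import ctrl
def save(n,im): cv2.imwrite(f'pics/{n}.png',im[:,:,::-1])
def foc(s): return s['image'].shape[0]/2/np.tan(np.radians(s['vertical_fov'])/2)
def ray(s,u,v,pose=None):
    """world origin, direction"""
    f=foc(s); x=np.array([(u-s['cx']),(v-s['cy'])],float)
    if 'R' in s and s.get('R') is not None:
        d=np.array([x[0]/f,x[1]/f,1]); R=np.array(s['R']); o=-R.T@np.array(s['t']); d=R.T@d
    else:
        r=np.hypot(*x); th=r/f; k=np.sin(th)/r if r>0 else 0
        d=np.array([x[0]*k,x[1]*k,np.cos(th)])
        p,e=pose; Rt=Ro.from_euler('xyz',e,degrees=True).as_matrix(); T=np.array(s['T_tool_cam'])
        o=Rt@T[:3,3]+p; d=Rt@T[:3,:3]@d
    return o,d/np.linalg.norm(d)
def plane(s,u,v,z,pose=None):
    o,d=ray(s,u,v,pose); return o+d*(z-o[2])/d[2]
def tri(rays):
    A=sum(np.eye(3)-np.outer(d,d) for o,d in rays); b=sum((np.eye(3)-np.outer(d,d))@o for o,d in rays)
    return np.linalg.solve(A,b)
def wrist():
    o=ctrl.get_obs(); return ctrl.snapshot('wrist'),(np.array(o['tool_pos']),o['orientation'])
E
python3 - <<'E'
from h import *
import pickle
d={}
for n in ('scene','top'):
    s=ctrl.snapshot(n); d[n]=s; save(n,s['image']); print(n,s['vertical_fov'],(-np.array(s['R']).T@s['t']).round(3))
    save(n+'_big',cv2.resize(s['image'],(800,600),interpolation=cv2.INTER_CUBIC))
d['wrist']=wrist(); save('wrist0',d['wrist'][0]['image'])
print(ctrl.get_obs(), d['wrist'][0]['T_tool_cam'],ctrl.grasp_offset)
pickle.dump(d,open('d0.pkl','wb'))
E
```

```text
pics
scene 48.6229664843163 [0.092 0.914 0.877]
top 52.35009938329727 [0.349 0.015 1.066]
{'clock': 0.15, 'joint_pos': array([-5.87228167e+01,  2.05809055e+01,  6.46273529e-01, -1.38461012e-02,
       -7.01338495e+01, -1.65059570e+01]), 'qvel': array([-0.02208823, -0.1145831 ,  0.18378556,  0.14181693, -0.02405886,
       -0.01324301]), 'tau': array([-6.11918604e-04, -5.83275783e+01,  2.93291312e+01,  7.00133041e+00,
        8.71757657e-03, -1.03818950e-04]), 'tool_pos': array([ 0.17197144, -0.6523613 ,  0.22585622]), 'orientation': array([ 1.79930642e+02, -6.97669508e-03, -1.65233483e+02]), 'force': array([ 0.81444712, -0.53442146,  0.89550316]), 'moment': array([0.00517719, 0.01339626, 0.02540062]), 'gripper_force': 0.0, 'opening': 0.0879668482470645} [[-2.08033527e-04 -9.55779818e-01 -2.94083144e-01  7.97835301e-02]
 [ 9.99999976e-01 -1.78953347e-04 -1.25792740e-04  5.75055184e-04]
 [ 6.76029995e-05 -2.94083163e-01  9.55779833e-01 -1.57351417e-01]
 [ 0.00000000e+00  0.00000000e+00  0.00000000e+00  1.00000000e+00]] 0.0188
```

View pics/scene_big.png

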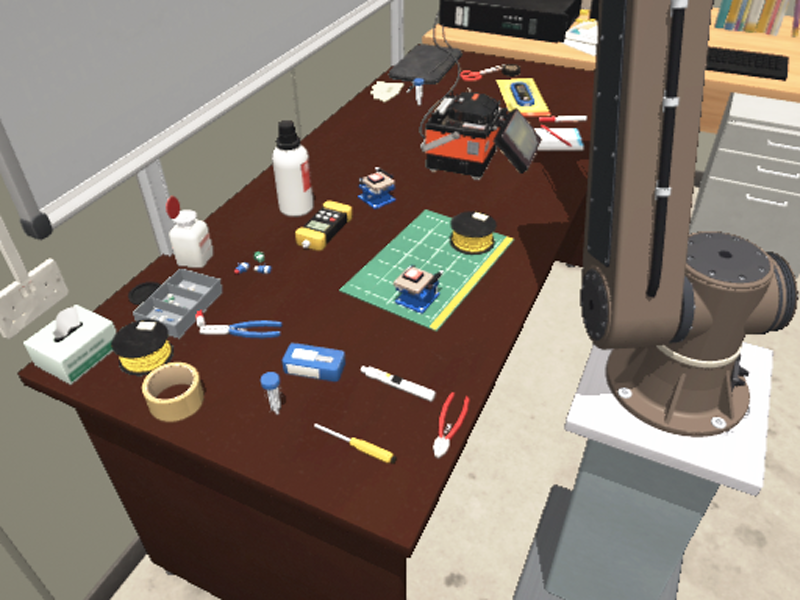

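View pics/top_big.png

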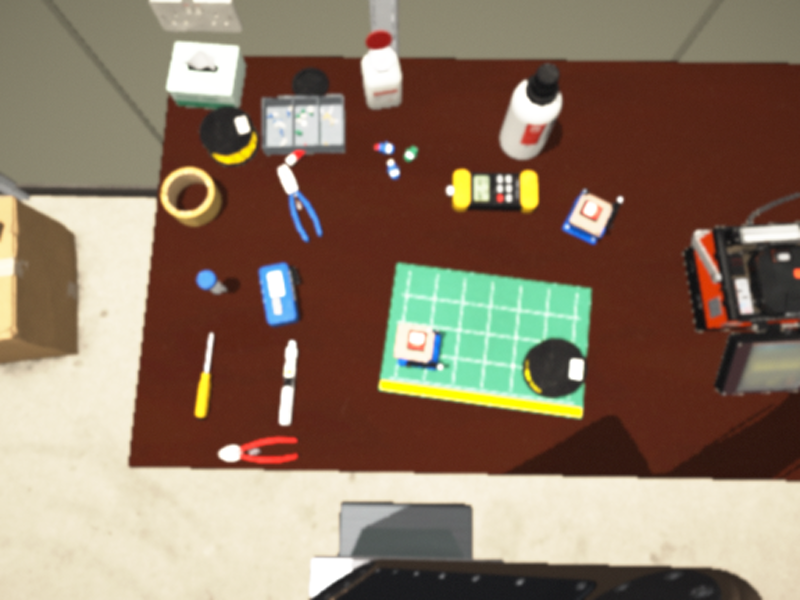

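The pictures show, in 800x600 pixels for the top view:
- **Mat:** corners about (397,264), (591,288), (582,416) and (380,388). The yellow stripe is along the bottom.
- **Cleaver:** on the mat at (417,344). The look-alike at (590,215) is behind the mat and farther from the base.
- **Spool:** on the mat at (556,368). The other is at the back, at (229,135).
- **Cassette:** (278,294). A blue/yellow thing at scene (522,95) could be confused with it.
- **Vial:** blue cap at (207,280). The look-alike is at scene (419,90), far right.
- **Pen:** (288,382). Other pens are at scene (560,120).
- **Screwdriver:** yellow handle at (203,395), blade up. Another tool is at scene (490,72).

I choose the near-left group and the cleaver and spool on the mat.

```bash
cat > m0.py <<'E'
from h import *
import pickle
d=pickle.load(open('d0.pkl','rb')); K=512/800
def big(m,box):
    k=np.zeros_like(m); x0,y0,x1,y1=[int(a*K) for a in box]; k[y0:y1,x0:x1]=m[y0:y1,x0:x1]
    c,_=cv2.findContours(k,cv2.RETR_EXTERNAL,cv2.CHAIN_APPROX_NONE); return max(c,key=cv2.contourArea)
def mask(s,lo,hi): return cv2.inRange(cv2.cvtColor(s['image'],cv2.COLOR_RGB2HSV),lo,hi)
G=((60,80,60),(90,255,255)); Y=((22,120,120),(34,255,255)); B=((98,120,60),(125,255,255)); W=((0,0,150),(180,70,255))
t,s=d['top'],d['scene']
# mat corners top: green+yellow hull
for n,c,box in (('top',t,(370,250,610,430)),('scene',s,(330,200,530,335))):
    m=mask(c,*G)|mask(c,*Y); 
    hull=cv2.convexHull(big(cv2.morphologyEx(m,cv2.MORPH_CLOSE,np.ones((9,9))),box))
    q=cv2.approxPolyDP(hull,6,True)[:,0]; print(n,'mat',[(plane(c,*p,.003)[:2].round(3).tolist()) for p in q])
def cen(c,col,box):
    k=big(mask(c,*col),box); r=cv2.minAreaRect(k); return np.array(r[0]),r
def two(name,col,bt,bs):
    a,ra=cen(t,col,bt); b,rb=cen(s,col,bs); 
    p=tri([ray(t,*a),ray(s,*b)]); bp=cv2.boxPoints(ra); print(name,'tri',p.round(3),'px',a.round(1),b.round(1),'top rect corners @z',[plane(t,*q,max(p[2],0.003))[:2].round(3).tolist() for q in bp])
two('cassette',B,(250,255,305,335),(275,335,350,385))
two('vialcap',B,(190,265,220,295),(255,368,285,390))
two('pen',W,(270,335,300,430),(355,360,440,402))
two('driver',Y,(185,360,220,425),(340,430,400,465))
E
python3 m0.py
```

```text
top mat [[0.65, 0.029], [0.613, -0.313], [0.384, -0.292], [0.428, 0.057]]
scene mat [[0.391, -0.289], [0.43, 0.054], [0.652, 0.03], [0.611, -0.313]]
cassette tri [0.588 0.238 0.016] px [177.6 188.1] [200.4 231.2] top rect corners @z [[0.635, 0.28], [0.648, 0.225], [0.541, 0.198], [0.529, 0.252]]
vialcap tri [0.598 0.349 0.073] px [131.8 178.8] [172.5 243. ] top rect corners @z [[0.597, 0.369], [0.619, 0.35], [0.599, 0.328], [0.577, 0.347]]
pen tri [0.411 0.218 0.023] px [182.6 259.4] [254.2 244.1] top rect corners @z [[0.362, 0.225], [0.428, 0.222], [0.426, 0.199], [0.36, 0.202]]
driver tri [0.411 0.358 0.01 ] px [129.5 252.2] [236.8 286.9] top rect corners @z [[0.374, 0.369], [0.449, 0.365], [0.447, 0.347], [0.372, 0.352]]
```

```bash
cat >> h.py <<'E'
def go(x,y,z,yaw):
    o=ctrl.get_obs(); p=np.array(o['tool_pos']); R=Ro.from_euler('xyz',o['orientation'],degrees=True)
    T=Ro.from_euler('xyz',[180,0,yaw],degrees=True)
    print('shift',R.inv().apply(np.array([x,y,z])-p).round(4),'rot',(R.inv()*T).as_rotvec(degrees=True).round(1))
E
python3 -c "
from h import *
go(.53,.27,.25,-166)"
```

```text
shift [-0.5813  0.8007 -0.0232] rot [ 0.1 -0.   0.8]
```

Emit:
jog_arm(
  plan=[
    [[1, -0.581, 0.8, -0.023, 0, 0, 0.8], [1, -0.581, 0.8, -0.023, 0, 0, 0.8], [1, -0.581, 0.8, -0.023, 0, 0, 0.8], [1, -0.581, 0.8, -0.023, 0, 0, 0.8], [1, -0.581, 0.8, -0.023, 0, 0, 0.8], [1, -0.581, 0.8, -0.023, 0, 0, 0.8], [1, -0.581, 0.8, -0.023, 0, 0, 0.8], [1, -0.581, 0.8, -0.023, 0, 0, 0.8], [1, -0.581, 0.8, -0.023, 0, 0, 0.8], [1, -0.581, 0.8, -0.023, 0, 0, 0.8], [1, -0.581, 0.8, -0.023, 0, 0, 0.8], [1, -0.581, 0.8, -0.023, 0, 0, 0.8], [1, -0.581, 0.8, -0.023, 0, 0, 0.8], [1, -0.581, 0.8, -0.023, 0, 0, 0.8], [1, -0.581, 0.8, -0.023, 0, 0, 0.8], [1, -0.581, 0.8, -0.023, 0, 0, 0.8], [1, -0.581, 0.8, -0.023, 0, 0, 0.8], [1, -0.581, 0.8, -0.023, 0, 0, 0.8], [1, -0.581, 0.8, -0.023, 0, 0, 0.8], [1, -0.581, 0.8, -0.023, 0, 0, 0.8]],
  ],
)

```text
clock: 2.65
tool_pos: [0.5298, 0.2682, 0.2501]
orientation: [180.0, 0.0, -166.1]
force: [-0.3, -0.1, 0.8]
opening: 0.0875
gripper_force: 0.0
```

Run:
```python
from h import *
import pickle
w=wrist(); pickle.dump(w,open('w1.pkl','wb')); save('w1',cv2.resize(w[0]['image'],(800,600),interpolation=cv2.INTER_CUBIC)); print(w[1],ctrl.get_obs()['clock'])
```

```text
(array([0.52980232, 0.26816863, 0.25013586]), array([ 1.79974502e+02,  4.16761089e-02, -1.66077644e+02])) 2.7
```

View pics/w1.png

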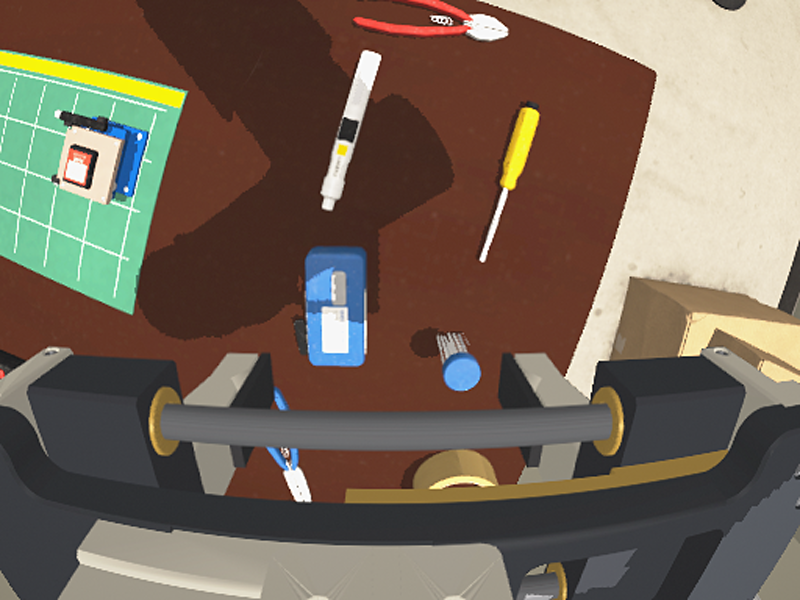

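The picture shows the cassette at (336,307) with its black lever at (301,335), on the world −y side. The vial is at (460,365), the pen at (350,130) and the screwdriver at (510,180), handle (520,145). This is the right group of four, which is my close check of the choice.

```bash
cat > m1.py <<'E'
from h import *
import pickle
d=pickle.load(open('d0.pkl','rb')); t=d['top']; w,pose=pickle.load(open('w1.pkl','rb')); K=512/800
exec(open('m0.py').read().split('t,s=')[0].split("K=512/800")[1])
def rect(c,col,box): return cv2.minAreaRect(big(mask(c,*col),box))
def P(p,z): return plane(w,*p,z,pose)
# cassette
r=rect(w,B,(290,240,385,372)); q=cv2.boxPoints(r); q=q[np.argsort(q[:,1])]
f=[P(p,.031) for p in q[2:]]; n=[P(p,0) for p in q[:2]]; n2=[P(p,.031) for p in q[:2]]
print('cass far',np.round(f,4).tolist(),'near@0',np.round(n,4).tolist())
F=np.mean(f,0);N=np.mean(n,0); print('len',np.linalg.norm((F-N)[:2]),'wid',np.linalg.norm(f[0]-f[1]),'mid',((F+N)/2).round(4),'ang',np.degrees(np.arctan2(*(F-N)[[1,0]])))
# height of far edge: same edge in top view (top face)
rt=rect(t,B,(250,255,305,335)); qt=cv2.boxPoints(rt); qt=qt[np.argsort(qt[:,1])]
print('far edge tri',tri([ray(t,*qt[:2].mean(0)),ray(w,*q[2:].mean(0),pose)]).round(4))
# vial cap
v=rect(w,B,(440,340,485,395)); vt=rect(t,B,(190,265,220,295)); pv=tri([ray(t,*vt[0]),ray(w,*v[0],pose)]); print('vial cap',pv.round(4),'at .071',P(v[0],.071).round(4))
# pen: white+ black ends; use line through mask
for nm,col,bw,bt in (('pen',W,(310,45,390,215),(270,335,300,430)),('driver handle',Y,(495,95,545,195),(185,360,220,425))):
    r=rect(w,col,bw); a=rect(t,col,bt); q=cv2.boxPoints(r); print(nm,r[0],'tri',tri([ray(t,*a[0]),ray(w,*r[0],pose)]).round(4),'corners@.01',[P(x,.01)[:2].round(4).tolist() for x in q])
# manual ends (800px picture)
for nm,p in (('pen end near',(370,53)),('pen end far',(328,207)),('drv near',(531,106)),('drv blade tip',(483,261)),('handle far',(508,188))): print(nm,P(np.array(p)*K,.01)[:2].round(4))
for nm,p in (('pen end near',(285,423)),('pen end far',(291,342)),('drv near',(201,416)),('drv tip',(211,334))): print('top',nm,plane(t,*(np.array(p)*K),.01)[:2].round(4))
# red block on cleaver & spool disc
E
python3 m1.py
python3 - <<'E'
import cv2,numpy as np
from h import *
import pickle
d=pickle.load(open('d0.pkl','rb')); t=d['top']
im=t['image'][225:270,325:385]; g=im.max(2)
m=((g<60)*255).astype(np.uint8); c=max(cv2.findContours(m,0,1)[0],key=cv2.contourArea)
(x,y),r=cv2.minEnclosingCircle(c); print('spool dark',plane(t,x+325,y+225,.049+.003).round(4),r*(1.066-.05)/foc(t))
save('clv',cv2.resize(np.hstack([t['image'][195:250,245:300],t['image'][220:275,325:380]]),(800,400),interpolation=cv2.INTER_CUBIC))
E
```

```text
cass far [[0.6293, 0.2736, 0.031], [0.6428, 0.2216, 0.031]] near@0 [[0.5447, 0.1975, 0.0], [0.5323, 0.2496, 0.0]]
len 0.10046251230133224 wid 0.05379311902421901 mid [0.5873 0.2356 0.0155] ang 13.82718597745747
far edge tri [0.6366 0.2483 0.0312]
vial cap [0.5977 0.3484 0.0725] at .071 [0.5982 0.3484 0.071 ]
pen (222.92994689941406, 83.03822326660156) tri [ 0.4145  0.2155 -0.0259] corners@.01 [[0.5048, 0.2003], [0.3628, 0.2068], [0.364, 0.2241], [0.5059, 0.2181]]
driver handle (331.66748046875, 94.55289459228516) tri [0.4108 0.3601 0.003 ] corners@.01 [[0.4483, 0.3471], [0.3744, 0.3505], [0.374, 0.3685], [0.4485, 0.3651]]
pen end near [0.3655 0.2146]
pen end far [0.5035 0.2113]
drv near [0.3723 0.3592]
drv blade tip [0.5168 0.3547]
handle far [0.4484 0.3582]
top pen end near [0.3643 0.2133]
top pen end far [0.5033 0.2109]
top drv near [0.3731 0.3574]
top drv tip [0.5148 0.3522]
spool dark [ 0.4612 -0.2353  0.052 ] 0.04812667121427283
```

View pics/clv.png

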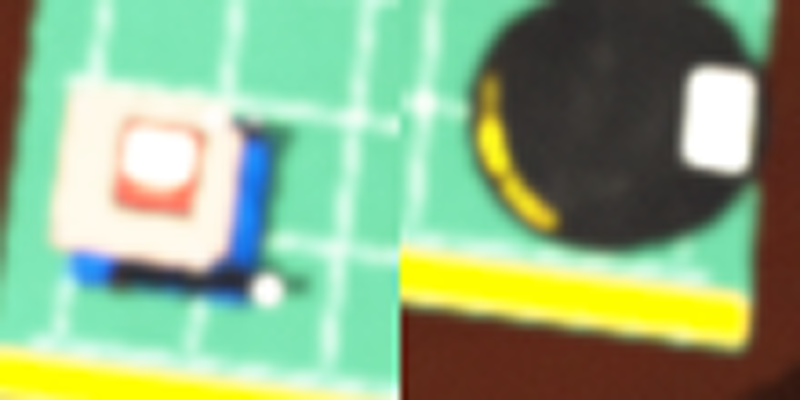

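The crops show the cleaver (left) and spool (right) square to the mat, where the text puts them. The grasp height of the cassette is confirmed at 31 mm. The gripper body would pass over the 77 mm vial, so I'll grip 22 mm toward the robot from the cassette's middle.

```bash
python3 -c "
from h import *
go(.5647,.2302,.10,-166);go(.5647,.2302,.0075,-166)"
```

```text
shift [-0.0245 -0.0454  0.1501] rot [ 0.   0.  -0.1]
shift [-0.0245 -0.0454  0.2426] rot [ 0.   0.  -0.1]
```

Emit:
jog_arm(
  plan=[
    [[1, -0.0245, -0.0455, 0.05, 0, 0, 0], [1, -0.0245, -0.0455, 0.1, 0, 0, 0], [1, -0.0245, -0.0455, 0.15, 0, 0, 0], [1, -0.0245, -0.0455, 0.19, 0, 0, 0], [1, -0.0245, -0.0455, 0.225, 0, 0, 0], [1, -0.0245, -0.0455, 0.2425, 0, 0, 0], [1, -0.0245, -0.0455, 0.2425, 0, 0, 0], [0, -0.0245, -0.0455, 0.2425, 0, 0, 0], [0, -0.0245, -0.0455, 0.2425, 0, 0, 0], [0, -0.0245, -0.0455, 0.2425, 0, 0, 0], [0, -0.0245, -0.0455, 0.2425, 0, 0, 0], [0, -0.0245, -0.0455, 0.2425, 0, 0, 0]],
  ],
)

```text
clock: 4.2
tool_pos: [0.5648, 0.2309, 0.0075]
orientation: [180.0, 0.0, -166.0]
force: [-0.7, -0.4, 3.6]
opening: 0.0516
gripper_force: 30.0
```

```bash
python3 -c "
from h import *
go(.46,-.12,.20,173.6)"
```

```text
shift [ 0.1864 -0.3152 -0.1926] rot [ 0.   0.  20.4]
```

Emit:
jog_arm(
  plan=[
    [[0, 0, 0, -0.05, 0, 0, 0], [0, 0, 0, -0.11, 0, 0, 0], [0, 0, 0, -0.17, 0, 0, 0], [0, 0.03, -0.05, -0.193, 0, 0, 4], [0, 0.06, -0.1, -0.193, 0, 0, 8], [0, 0.09, -0.15, -0.193, 0, 0, 12], [0, 0.12, -0.2, -0.193, 0, 0, 16], [0, 0.15, -0.25, -0.193, 0, 0, 20.4], [0, 0.175, -0.295, -0.193, 0, 0, 20.4], [0, 0.186, -0.315, -0.193, 0, 0, 20.4], [0, 0.186, -0.315, -0.193, 0, 0, 20.4], [0, 0.186, -0.315, -0.193, 0, 0, 20.4]],
  ],
)

```text
clock: 5.7
tool_pos: [0.4602, -0.1196, 0.1999]
orientation: [180.0, -0.0, 173.6]
force: [-0.3, -0.3, -1.2]
opening: 0.052
gripper_force: 30.0
```

Run:
```python
from h import *
import pickle
w=wrist(); pickle.dump(w,open('w2.pkl','wb')); save('w2',cv2.resize(w[0]['image'],(800,600),interpolation=cv2.INTER_CUBIC)); print(w[1],ctrl.get_obs()['opening'])
```

```text
(array([ 0.46021935, -0.11956609,  0.19992734]), array([ 1.79992397e+02, -9.15990539e-03,  1.73551019e+02])) 0.052140048349360736
```

View pics/w2.png

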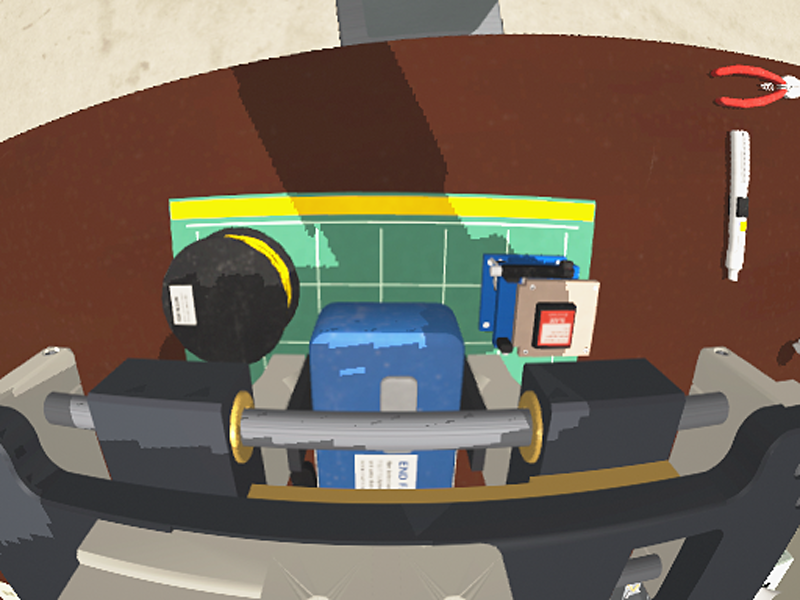

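The picture shows the cassette gripped straight. The mat's front corners are at (170,201) and (595,202), the spool at (232,295) and the cleaver at (540,305).

Run:
```python
from h import *
import pickle
w,pose=pickle.load(open('w2.pkl','rb'));K=512/800
P=lambda u,v,z: plane(w,u*K,v*K,z,pose).round(4)
a,b=P(170,201,.003),P(595,202,.003); print(a,b,'width',np.linalg.norm(a-b),'yaw',np.degrees(np.arctan2(-(b-a)[0],(b-a)[1])))
y=np.radians(np.degrees(np.arctan2(-(b-a)[0],(b-a)[1]))); ux=np.array([np.cos(y),np.sin(y)]); print('mat centre',(a+b)[:2]/2+.115*ux)
n=P(385,303,.1925); print('cass near end',n,'dist from tcp along mat x',(n-pose[0])[:2]@ux)
# cleaver blue base corners front: right-top (580,255)?, spool
print('spool top circle', [P(*p,.052) for p in ((163,285),(300,275))], P(232,295,.052))
```

```text
[ 0.3868 -0.288   0.003 ] [0.4269 0.0563 0.003 ] width 0.34662732148519393 yaw -6.643205978299371
mat centre [ 0.52107787 -0.12915391]
cass near end [ 0.433  -0.1162  0.1925] dist from tcp along mat x -0.0274260023454314
spool top circle [array([ 0.4455, -0.2829,  0.052 ]), array([ 0.451 , -0.1771,  0.052 ])] [ 0.4595 -0.2291  0.052 ]
```

```bash
python3 -c "
from h import *
go(.4585,-.1174,.0108,173.5)"
```

```text
shift [0.0021 0.0016 0.1892] rot [ 0.  -0.   0.1]
```

Emit:
jog_arm(
  plan=[
    [[0, 0.002, 0.0015, 0.05, 0, 0, 0], [0, 0.002, 0.0015, 0.1, 0, 0, 0], [0, 0.002, 0.0015, 0.14, 0, 0, 0], [0, 0.002, 0.0015, 0.165, 0, 0, 0], [0, 0.002, 0.0015, 0.18, 0, 0, 0], [0, 0.002, 0.0015, 0.186, 0, 0, 0], [0, 0.002, 0.0015, 0.189, 0, 0, 0], [0, 0.002, 0.0015, 0.189, 0, 0, 0], [0, 0.002, 0.0015, 0.189, 0, 0, 0]],
  ],
)

```text
clock: 6.88
tool_pos: [0.4589, -0.118, 0.0117]
orientation: [180.0, 0.1, 173.6]
force: [-0.3, -0.7, -0.7]
opening: 0.0516
gripper_force: 30.0
```

Emit:
jog_arm(
  plan=[
    [[0, 0, 0, 0.001, 0, 0, 0], [0.72, 0, 0, 0.001, 0, 0, 0], [0.72, 0, 0, 0.001, 0, 0, 0], [0.72, 0, 0, 0.001, 0, 0, 0], [0.72, 0, 0, -0.03, 0, 0, 0], [0.72, 0, 0, -0.08, 0, 0, 0], [0.72, 0, 0, -0.14, 0, 0, 0], [0.72, 0, 0, -0.19, 0, 0, 0], [0.72, 0, 0, -0.19, 0, 0, 0]],
  ],
)

```text
clock: 8.0
tool_pos: [0.4608, -0.1181, 0.2054]
orientation: [179.9, 0.5, 173.6]
force: [-0.3, 0.9, -0.5]
opening: 0.0628
gripper_force: 0.0
```

Run:
```python
from h import *
import pickle
w=wrist(); pickle.dump(w,open('w3.pkl','wb')); save('w3',cv2.resize(w[0]['image'],(800,600),interpolation=cv2.INTER_CUBIC)); print(w[1])
go(.598,.348,.16,173.5)
```

```text
(array([ 0.46076787, -0.11805313,  0.20540106]), array([179.92010465,   0.46855379, 173.59884741]))
shift [-0.0855  0.4785  0.0439] rot [0.1 0.2 0.1]
```

View pics/w3.png

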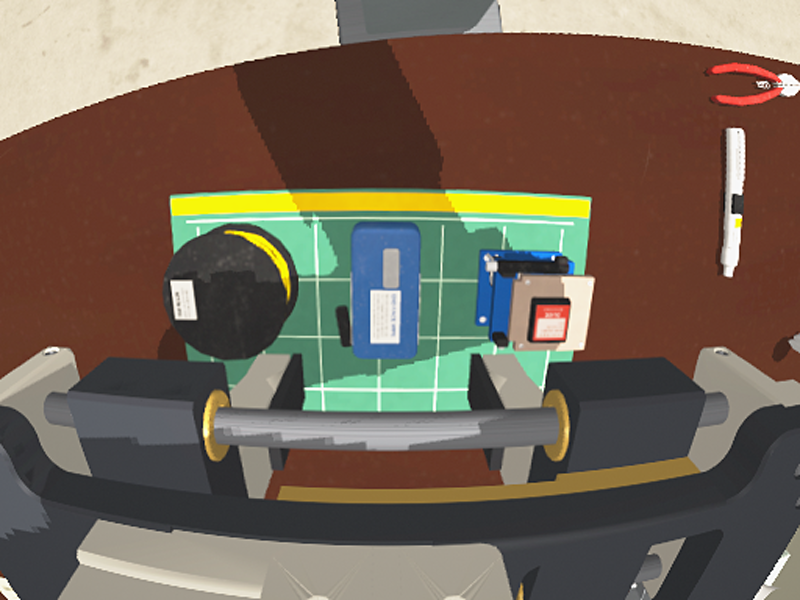

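The cassette sits at (386,290) between the spool and the cleaver, long side front to back, lever to the left.

```bash
cat > m3.py <<'E'
from h import *
import pickle,sys
w,pose=pickle.load(open('w3.pkl','rb'));K=512/800
exec(open('m0.py').read().split('t,s=')[0].split("K=512/800")[1])
C=np.array([.5205,-.1295]);y=np.radians(-6.5);M=np.array([[np.cos(y),np.sin(y)],[-np.sin(y),np.cos(y)]])
for nm,u,v in(('frontR',170,196),('frontL',591,200)): p=plane(w,u*K,v*K,.003,pose)[:2];print(nm,p.round(4),(M@(p-C)).round(4))
r=cv2.minAreaRect(big(mask(w,(98,120,30),(125,255,255)),(345,215,425,365))); q=cv2.boxPoints(r);q=q[np.argsort(q[:,1])]
P=[plane(w,*p,.034,pose)[:2] for p in q[2:]]+[plane(w,*p,.003,pose)[:2] for p in q[:2]]
print('mat coords',[(M@(p-C)).round(4).tolist() for p in P],'far+near mid world',np.mean(P,0).round(4))
E
python3 m3.py
```

```text
frontR [ 0.3851 -0.2881] [-0.1166 -0.1729]
frontL [0.4279 0.0566] [-0.1131  0.1744]
mat coords [[0.0107, 0.0312], [0.0107, -0.021], [-0.0904, -0.0212], [-0.0905, 0.0312]] far+near mid world [ 0.4814 -0.12  ]
```

Emit:
jog_arm(
  plan=[
    [[1, -0.01, 0.06, 0, 0, 0, 0], [1, -0.02, 0.12, 0, 0, 0, 0], [1, -0.03, 0.18, 0, 0, 0, 0], [1, -0.04, 0.24, 0, 0, 0, 0], [1, -0.05, 0.3, 0, 0, 0, 0], [1, -0.06, 0.36, 0, 0, 0, 0], [1, -0.075, 0.42, 0.01, 0, 0, 0], [1, -0.085, 0.47, 0.03, 0, 0, 0], [1, -0.0855, 0.4785, 0.044, 0, 0, 0], [1, -0.0855, 0.4785, 0.044, 0, 0, 0], [1, -0.0855, 0.4785, 0.044, 0, 0, 0], [1, -0.0855, 0.4785, 0.044, 0, 0, 0]],
  ],
)

```text
clock: 9.55
tool_pos: [0.5972, 0.347, 0.1584]
orientation: [179.9, 0.1, 173.5]
force: [-0.5, -0.0, -0.4]
opening: 0.0875
gripper_force: 0.0
```

Run:
```python
from h import *
import pickle
w,p=wrist(); save('w4',cv2.resize(w['image'],(800,600),interpolation=cv2.INTER_CUBIC)); print(p)
pickle.dump((w,p),open('w4.pkl','wb'))
go(.598,.348,.027,173.5)
```

```text
(array([0.59721548, 0.34698454, 0.15841086]), array([1.79929581e+02, 6.25429765e-02, 1.73519760e+02]))
shift [-0.0005  0.0008  0.1314] rot [0.1 0.1 0. ]
```

View pics/w4.png

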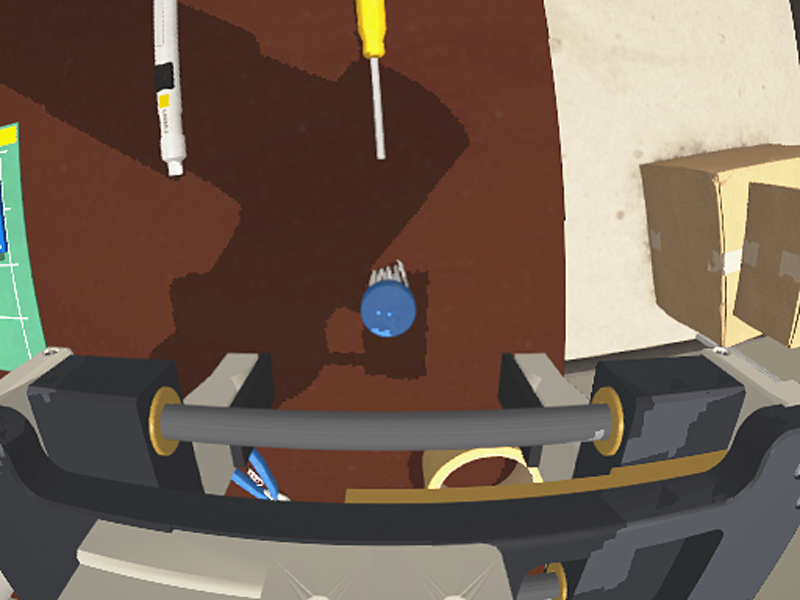

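The cassette measures at mat (−40, +5) as planned. The vial cap is at (388,308), centred between the fingers.

Run:
```python
from h import *
import pickle
w,p=pickle.load(open('w4.pkl','rb')); print(plane(w,388*.64,307*.64,.077,p))
```

```text
[0.59603445 0.34902961 0.077     ]
```

Emit:
jog_arm(
  plan=[
    [[1, 0, 0.0015, 0.04, 0, 0, 0], [1, 0, 0.0015, 0.08, 0, 0, 0], [1, 0, 0.0015, 0.11, 0, 0, 0], [1, 0, 0.0015, 0.131, 0, 0, 0], [1, 0, 0.0015, 0.131, 0, 0, 0], [1, 0, 0.0015, 0.131, 0, 0, 0], [0, 0, 0.0015, 0.131, 0, 0, 0], [0, 0, 0.0015, 0.131, 0, 0, 0], [0, 0, 0.0015, 0.131, 0, 0, 0], [0, 0, 0.0015, 0.131, 0, 0, 0], [0, 0, 0.0015, 0.131, 0, 0, 0], [0, 0, 0.0015, 0.131, 0, 0, 0]],
  ],
)

```text
clock: 11.1
tool_pos: [0.5971, 0.3493, 0.026]
orientation: [-180.0, -0.0, 173.6]
force: [-0.2, 0.8, -0.2]
opening: 0.0332
gripper_force: 0.0
```

Run:
```python
from h import *
print(ctrl.get_obs()['tool_pos'])
go(.4814,-.120,.18,173.5)
```

```text
[0.59706181 0.34930024 0.02596515]
shift [ 0.0624 -0.4793 -0.154 ] rot [-0.  -0.   0.1]
```

Not yet fully closed; lift with first a few waiting rows.

Emit:
jog_arm(
  plan=[
    [[0, 0, 0, 0, 0, 0, 0], [0, 0, 0, 0, 0, 0, 0], [0, 0, 0, 0, 0, 0, 0], [0, 0, 0, -0.03, 0, 0, 0]],
  ],
)

```text
clock: 11.6
tool_pos: [0.5956, 0.348, 0.0537]
orientation: [-179.8, -0.2, 173.5]
force: [0.4, -0.1, 0.7]
opening: 0.0284
gripper_force: 30.0
```

Emit:
jog_arm(
  plan=[
    [[0, 0, 0, -0.05, 0, 0, 0], [0, 0, 0, -0.1, 0, 0, 0], [0, 0.008, -0.05, -0.124, 0, 0, 0], [0, 0.016, -0.1, -0.124, 0, 0, 0], [0, 0.024, -0.16, -0.124, 0, 0, 0], [0, 0.032, -0.22, -0.124, 0, 0, 0], [0, 0.04, -0.28, -0.124, 0, 0, 0], [0, 0.048, -0.34, -0.124, 0, 0, 0], [0, 0.056, -0.4, -0.124, 0, 0, 0], [0, 0.062, -0.45, -0.124, 0, 0, 0], [0, 0.0625, -0.47, -0.124, 0, 0, 0], [0, 0.0625, -0.479, -0.124, 0, 0, 0], [0, 0.0625, -0.479, -0.124, 0, 0, 0], [0, 0.0625, -0.479, -0.124, 0, 0, 0]],
  ],
)

```text
clock: 13.35
tool_pos: [0.4816, -0.1189, 0.18]
orientation: [180.0, 0.0, 173.6]
force: [-1.3, -0.2, -1.1]
opening: 0.0287
gripper_force: 30.0
```

Run:
```python
from h import *
go(.4814,-.120,.061,173.5)
w,p=wrist(); save('w5',cv2.resize(w['image'],(800,600),interpolation=cv2.INTER_CUBIC))
```

```text
shift [ 1.00e-04 -1.10e-03  1.19e-01] rot [0.  0.  0.1]
```

View pics/w5.png

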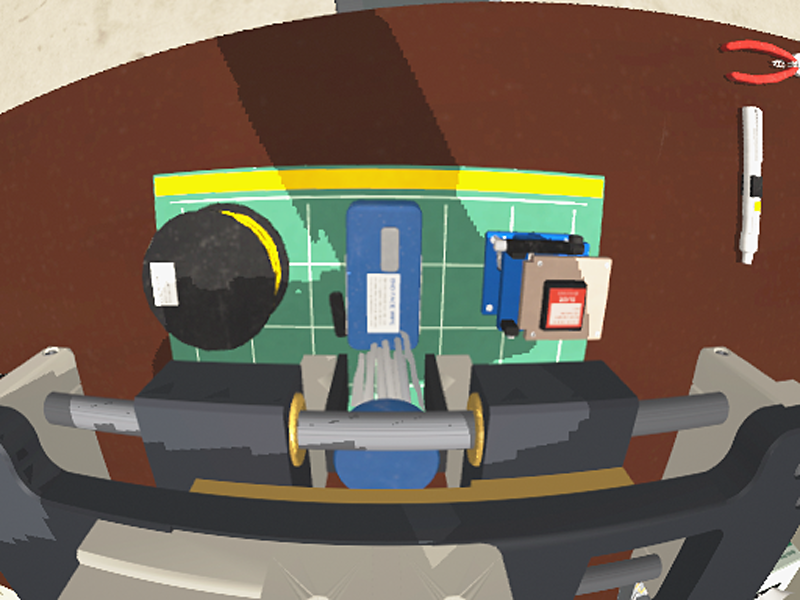

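The vial is held upright at (387,420) over the cassette.

Emit:
jog_arm(
  plan=[
    [[0, 0, -0.001, 0.05, 0, 0, 0], [0, 0, -0.001, 0.085, 0, 0, 0], [0, 0, -0.001, 0.105, 0, 0, 0], [0, 0, -0.001, 0.115, 0, 0, 0], [0, 0, -0.001, 0.1185, 0, 0, 0], [0, 0, -0.001, 0.1195, 0, 0, 0], [0, 0, -0.001, 0.1195, 0, 0, 0], [0, 0, -0.001, 0.1195, 0, 0, 0], [0, 0, -0.001, 0.1195, 0, 0, 0]],
  ],
)

```text
clock: 14.52
tool_pos: [0.4814, -0.1207, 0.0609]
orientation: [180.0, 0.0, 173.6]
force: [0.1, 0.3, -0.7]
opening: 0.0287
gripper_force: 30.0
```

Emit:
jog_arm(
  plan=[
    [[0, 0, 0, 0.0008, 0, 0, 0], [0, 0, 0, 0.0008, 0, 0, 0], [0.4, 0, 0, 0.0008, 0, 0, 0], [0.45, 0, 0, 0.0008, 0, 0, 0], [0.55, 0, 0, 0.0008, 0, 0, 0], [0.6, 0, 0, 0.0008, 0, 0, 0], [0.6, 0, 0, 0.0008, 0, 0, 0], [0.6, 0, 0, -0.02, 0, 0, 0], [0.6, 0, 0, -0.06, 0, 0, 0], [0.6, 0, 0, -0.11, 0, 0, 0], [0.6, 0, 0, -0.16, 0, 0, 0], [0.6, 0, 0, -0.18, 0, 0, 0], [0.6, 0, 0, -0.18, 0, 0, 0]],
  ],
)

```text
clock: 16.15
tool_pos: [0.4821, -0.1206, 0.2423]
orientation: [180.0, 0.2, 173.6]
force: [0.0, 0.4, -0.7]
opening: 0.0525
gripper_force: 0.0
```

Run:
```python
from h import *
w,p=wrist(); 
import pickle; pickle.dump((w,p),open('w6.pkl','wb'))
t=ctrl.snapshot('top');s=ctrl.snapshot('scene')
a=cv2.resize(w['image'][80:384,60:460],(800,608))[:600]
save('w6',np.hstack([cv2.resize(w['image'],(400,300)),cv2.resize(s['image'][120:240,190:350],(400,300),interpolation=cv2.INTER_CUBIC)]))
print(p); 
# pen: mid (.434,.2125), angle -2.5 -> closing along y (87.5)
for g in ((.434,.2125,.10,177.5),(.434,.2125,.004,177.5)): go(*g)
```

```text
(array([ 0.48207965, -0.120618  ,  0.24229742]), array([179.95381662,   0.20794833, 173.57429965]))
shift [0.0834 0.3258 0.1396] rot [ 0.  -0.1 -3.9]
shift [0.0832 0.3258 0.2356] rot [ 0.  -0.1 -3.9]
```

View pics/w6.png

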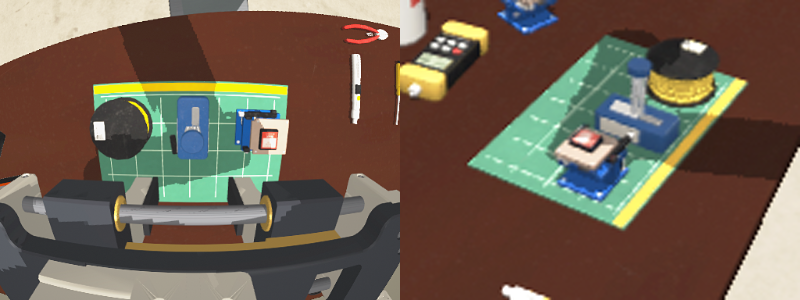

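The vial stands upright on the cassette's middle, at left picture (192,138) and right picture (638,85). Next is the pen.

Emit:
jog_arm(
  plan=[
    [[1, 0.01, 0.04, 0, 0, 0, 0], [1, 0.02, 0.1, 0, 0, 0, 0], [1, 0.035, 0.16, 0.01, 0, 0, -2], [1, 0.05, 0.22, 0.03, 0, 0, -4], [1, 0.07, 0.28, 0.06, 0, 0, -4], [1, 0.083, 0.32, 0.09, 0, 0, -4], [1, 0.0833, 0.326, 0.14, 0, 0, -4], [1, 0.0833, 0.326, 0.14, 0, 0, -4], [1, 0.0833, 0.326, 0.14, 0, 0, -4]],
  ],
)

```text
clock: 17.42
tool_pos: [0.4354, 0.2123, 0.1013]
orientation: [-180.0, 0.0, 177.6]
force: [-1.1, 0.3, 0.5]
opening: 0.0877
gripper_force: 0.0
```

Run:
```python
from h import *
w,p=wrist(); 
import pickle; pickle.dump((w,p),open('w7.pkl','wb'))
save('w7',cv2.resize(w['image'],(800,600)))
o=ctrl.get_obs(); print(o['joint_pos'].round(1),p); go(.434,.2125,.004,177.5)
```

```text
[  49.3    9.7  -32.5    0.   -47.7 -141.8] (array([0.43542462, 0.21227957, 0.10130055]), array([-1.79953439e+02,  2.94140636e-03,  1.77575276e+02]))
shift [ 0.002  -0.0002  0.098 ] rot [0.  0.1 0. ]
```

View pics/w7.png

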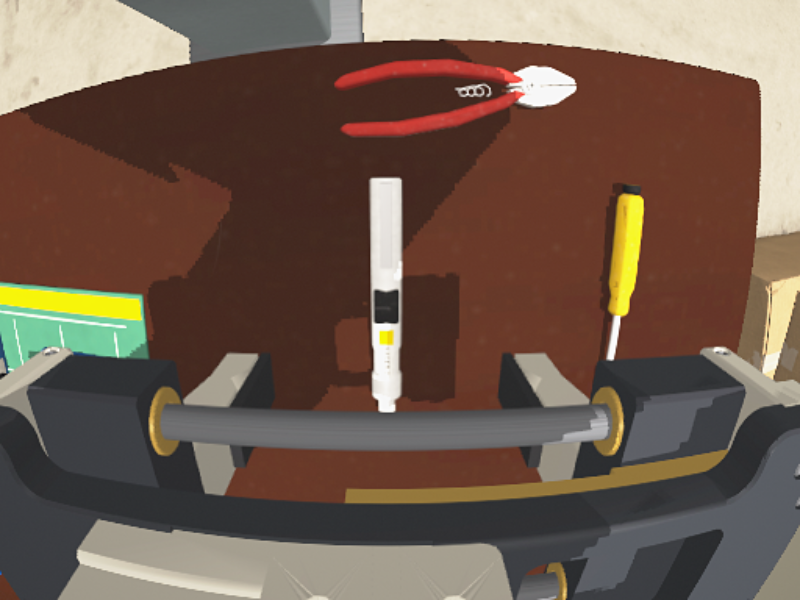

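The pen lies between the fingers, ends at (386,180) and (388,410), parallel to the tool x axis.

Run:
```python
from h import *
import pickle
w,p=pickle.load(open('w7.pkl','rb'))
a=plane(w,386*.64,180*.64,.01,p);b=plane(w,387.5*.64,410*.64,.01,p); print(a,b,(a+b)/2,np.linalg.norm(a-b),np.degrees(np.arctan2(*(b-a)[[1,0]])))
h=[plane(w,x*.64,y*.64,.008,p) for x,y in ((631,186),(619,314))];print('driver handle',h)
```

```text
[0.36657854 0.21586125 0.01      ] [0.50431553 0.21096143 0.01      ] [0.43544703 0.21341134 0.01      ] 0.13782411479060255 -2.0373637163362304
driver handle [array([0.36978652, 0.35998597, 0.008     ]), array([0.44915284, 0.35802192, 0.008     ])]
```

Emit:
jog_arm(
  plan=[
    [[1, 0.001, 0, 0.04, 0, 0, 0], [1, 0.001, 0, 0.075, 0, 0, 0], [1, 0.001, 0, 0.092, 0, 0, 0], [1, 0.001, 0, 0.0965, 0, 0, 0], [1, 0.001, 0, 0.0965, 0, 0, 0], [0, 0.001, 0, 0.0965, 0, 0, 0], [0, 0.001, 0, 0.0965, 0, 0, 0], [0, 0.001, 0, 0.0965, 0, 0, 0], [0, 0.001, 0, 0.0965, 0, 0, 0], [0, 0.001, 0, 0.0965, 0, 0, 0], [0, 0.001, 0, 0.0965, 0, 0, 0], [0, 0.001, 0, 0.0965, 0, 0, 0], [0, 0.001, 0, 0.0965, 0, 0, 0], [0, 0.001, 0, 0.0965, 0, 0, 0], [0, 0.001, 0, 0.0965, 0, 0, 0]],
  ],
)

```text
clock: 19.35
tool_pos: [0.434, 0.2126, 0.004]
orientation: [-180.0, -0.0, 177.6]
force: [-0.2, 0.5, -0.4]
opening: 0.0162
gripper_force: 30.0
```

Run:
```python
from h import *
go(.5562,-.2493,.18,-96.5)
```

```text
shift [-0.1417 -0.4563 -0.176 ] rot [  0.   -0.  -85.9]
```

Emit:
jog_arm(
  plan=[
    [[0, 0, 0, -0.05, 0, 0, 0], [0, 0, 0, -0.11, 0, 0, 0], [0, 0, 0, -0.165, 0, 0, -5], [0, -0.015, -0.05, -0.176, 0, 0, -14], [0, -0.03, -0.1, -0.176, 0, 0, -23], [0, -0.045, -0.15, -0.176, 0, 0, -32], [0, -0.06, -0.2, -0.176, 0, 0, -41], [0, -0.075, -0.25, -0.176, 0, 0, -50], [0, -0.09, -0.3, -0.176, 0, 0, -59], [0, -0.105, -0.35, -0.176, 0, 0, -68], [0, -0.125, -0.4, -0.176, 0, 0, -77], [0, -0.138, -0.44, -0.176, 0, 0, -86], [0, -0.1415, -0.457, -0.176, 0, 0, -86], [0, -0.1415, -0.457, -0.176, 0, 0, -86], [0, -0.1415, -0.457, -0.176, 0, 0, -86]],
  ],
)

```text
clock: 21.22
tool_pos: [0.5556, -0.2492, 0.18]
orientation: [180.0, 0.0, -96.5]
force: [-0.0, 0.6, -0.1]
opening: 0.0166
gripper_force: 30.0
```

Run:
```python
from h import *
import pickle
w,p=wrist(); pickle.dump((w,p),open('w8.pkl','wb'))
save('w8',cv2.resize(w['image'],(800,600)))
go(.5562,-.2500,.0075,-96.5); print(ctrl.get_obs()['joint_pos'].round(1))
```

```text
shift [ 0.001  -0.0005  0.1727] rot [-0.   0.   0.1]
[ -5.8  16.3 -11.7  -0.  -62.   -0.6]
```

View pics/w8.png

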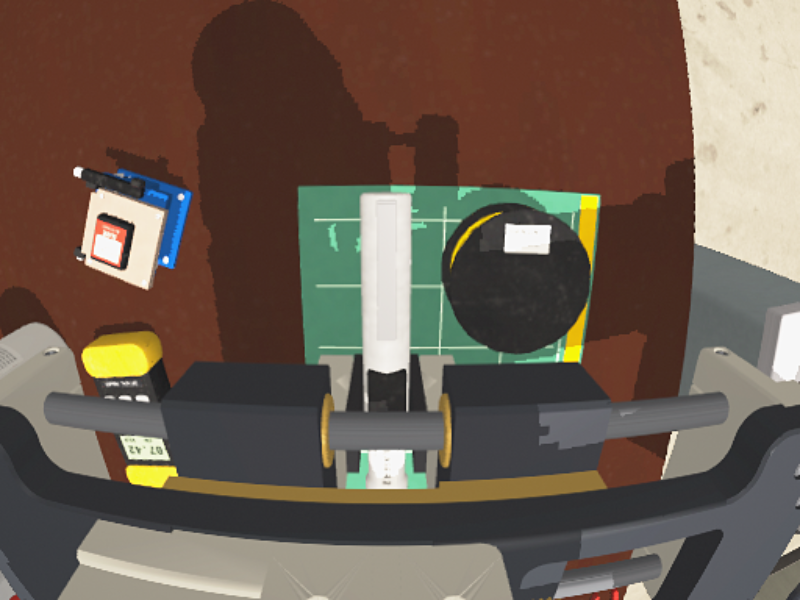

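The pen is held crosswise, body at (387,290). The spool is at (517,278) and the mat's right corners at (298,187) and (600,195).

```bash
cat > mat.py <<'E'
import numpy as np
C=np.array([.5205,-.1295]);y=np.radians(-6.5);M=np.array([[np.cos(y),np.sin(y)],[-np.sin(y),np.cos(y)]])
E
python3 - <<'E'
from h import *
from mat import *
import pickle
w,p=pickle.load(open('w8.pkl','rb'))
for n,u,v,z in (('backR',298,187,.003),('frontR',600,195,.003),('spool back',442,275,.052),('spool front',591,280,.052),('right',515,203,.052),('near',517,353,.052)):
    q=plane(w,u*.64,v*.64,z,p)[:2]; print(n,q.round(4),(M@(q-C)).round(4))
E
```

```text
backR [ 0.6115 -0.3163] [ 0.1115 -0.1753]
frontR [ 0.3849 -0.2894] [-0.1166 -0.1743]
spool back [ 0.519  -0.2519] [ 0.0124 -0.1218]
spool front [ 0.4162 -0.2377] [-0.0914 -0.1193]
right [ 0.4686 -0.2936] [-0.033  -0.1689]
near [ 0.4709 -0.1911] [-0.0423 -0.0668]
```

Emit:
jog_arm(
  plan=[
    [[0, 0.0023, -0.0005, 0.06, 0, 0, 0], [0, 0.0023, -0.0005, 0.11, 0, 0, 0], [0, 0.0023, -0.0005, 0.145, 0, 0, 0], [0, 0.0023, -0.0005, 0.163, 0, 0, 0], [0, 0.0023, -0.0005, 0.17, 0, 0, 0], [0, 0.0023, -0.0005, 0.1725, 0, 0, 0], [0, 0.0023, -0.0005, 0.1728, 0, 0, 0], [0, 0.0023, -0.0005, 0.1728, 0, 0, 0], [0.3, 0.0023, -0.0005, 0.1728, 0, 0, 0], [0.3, 0.0023, -0.0005, 0.1728, 0, 0, 0], [0.3, 0.0023, -0.0005, 0.1728, 0, 0, 0]],
  ],
)

```text
clock: 22.65
tool_pos: [0.5563, -0.2523, 0.0074]
orientation: [-180.0, -0.0, -96.4]
force: [-0.3, 0.0, 1.2]
opening: 0.0261
gripper_force: 0.0
```

Run:
```python
from h import *
go(.4145,.3585,.12,178)
```

```text
shift [-0.5911  0.2093 -0.1127] rot [-0.   0.  85.6]
```

Emit:
jog_arm(
  plan=[
    [[0.3, 0, 0, -0.02, 0, 0, 0], [0.3, 0, 0, -0.07, 0, 0, 0], [0.3, 0, 0, -0.13, 0, 0, 0], [0.3, 0, 0, -0.18, 0, 0, 0], [1, -0.055, 0.02, -0.18, 0, 0, 8], [1, -0.11, 0.04, -0.18, 0, 0, 17], [1, -0.165, 0.06, -0.18, 0, 0, 26], [1, -0.22, 0.08, -0.18, 0, 0, 35], [1, -0.275, 0.1, -0.18, 0, 0, 44], [1, -0.33, 0.12, -0.18, 0, 0, 53], [1, -0.385, 0.14, -0.18, 0, 0, 62], [1, -0.44, 0.16, -0.17, 0, 0, 71], [1, -0.495, 0.18, -0.15, 0, 0, 80], [1, -0.55, 0.2, -0.13, 0, 0, 85.6], [1, -0.591, 0.2095, -0.113, 0, 0, 85.6], [1, -0.591, 0.2095, -0.113, 0, 0, 85.6], [1, -0.591, 0.2095, -0.113, 0, 0, 85.6], [1, -0.591, 0.2095, -0.113, 0, 0, 85.6]],
  ],
)

```text
clock: 24.9
tool_pos: [0.4145, 0.3577, 0.1208]
orientation: [180.0, 0.0, 177.9]
force: [0.1, 0.1, -0.5]
opening: 0.0875
gripper_force: 0.0
```

Run:
```python
from h import *
import pickle
w,p=wrist(); pickle.dump((w,p),open('w9.pkl','wb'))
save('w9',cv2.resize(w['image'],(800,600)))
exec(open('m0.py').read().split('t,s=')[0].split("wb"[:0] or "K=512/800")[1])
K=.64
r=cv2.minAreaRect(big(mask(w,*Y),(330,120,450,480)));q=[plane(w,*c,.008,p)[:2].round(4).tolist() for c in cv2.boxPoints(r)];print(r,q); print(p)
go(.4145,.3585,.006,178)
```

```text
((246.5, 183.5), (75.0, 19.0), 90.0) [[0.3746, 0.3508], [0.3752, 0.3681], [0.4492, 0.3661], [0.4486, 0.3474]]
(array([0.41453882, 0.35768245, 0.12084258]), array([1.79964630e+02, 1.97352195e-02, 1.77917190e+02]))
shift [0.0002 0.0007 0.1149] rot [ 0.   0.  -0.1]
```

View pics/w9.png

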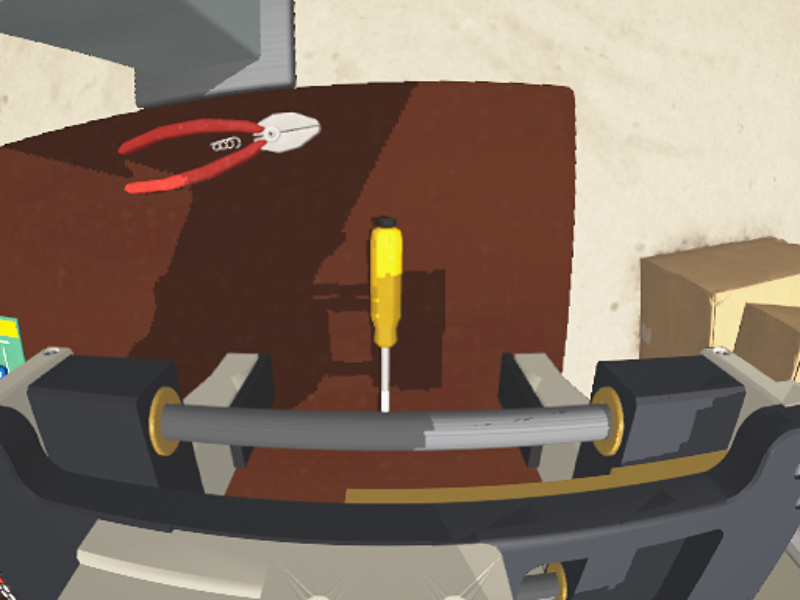

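The handle spans (386,228) to (386,345), centred between the fingers and parallel to tool x. I'll grip at x ≈ 0.4135.

Emit:
jog_arm(
  plan=[
    [[1, 0.001, 0.0005, 0.05, 0, 0, 0], [1, 0.001, 0.0005, 0.09, 0, 0, 0], [1, 0.001, 0.0005, 0.11, 0, 0, 0], [1, 0.001, 0.0005, 0.1148, 0, 0, 0], [1, 0.001, 0.0005, 0.1148, 0, 0, 0], [0, 0.001, 0.0005, 0.1148, 0, 0, 0], [0, 0.001, 0.0005, 0.1148, 0, 0, 0], [0, 0.001, 0.0005, 0.1148, 0, 0, 0], [0, 0.001, 0.0005, 0.1148, 0, 0, 0], [0, 0.001, 0.0005, 0.1148, 0, 0, 0], [0, 0.001, 0.0005, 0.1148, 0, 0, 0], [0, 0.001, 0.0005, 0.1148, 0, 0, 0], [0, 0.001, 0.0005, 0.1148, 0, 0, 0], [0, 0.001, 0.0005, 0.1148, 0, 0, 0], [0, 0.001, 0.0005, 0.1148, 0, 0, 0]],
  ],
)

```text
clock: 26.82
tool_pos: [0.4132, 0.3589, 0.0054]
orientation: [-180.0, -0.0, 178.0]
force: [-0.4, -0.6, 0.6]
opening: 0.0166
gripper_force: 30.0
```

Run:
```python
from h import *
from mat import *
q=M.T@[.035,.085]+C; print(q)
go(*q,.20,-96.5)
```

```text
[ 0.56489729 -0.0490085 ]
shift [-0.166  -0.4023 -0.1946] rot [ -0.   -0.  -85.5]
```

Emit:
jog_arm(
  plan=[
    [[0, 0, 0, -0.05, 0, 0, 0], [0, 0, 0, -0.11, 0, 0, 0], [0, 0, 0, -0.17, 0, 0, -5], [0, -0.02, -0.05, -0.195, 0, 0, -14], [0, -0.035, -0.09, -0.195, 0, 0, -23], [0, -0.055, -0.135, -0.195, 0, 0, -32], [0, -0.075, -0.18, -0.195, 0, 0, -41], [0, -0.095, -0.225, -0.195, 0, 0, -50], [0, -0.11, -0.27, -0.195, 0, 0, -59], [0, -0.13, -0.315, -0.195, 0, 0, -68], [0, -0.15, -0.36, -0.195, 0, 0, -77], [0, -0.166, -0.402, -0.195, 0, 0, -85.5], [0, -0.166, -0.402, -0.195, 0, 0, -85.5], [0, -0.166, -0.402, -0.195, 0, 0, -85.5], [0, -0.166, -0.402, -0.195, 0, 0, -85.5]],
  ],
)

```text
clock: 28.7
tool_pos: [0.5647, -0.0478, 0.2005]
orientation: [-180.0, 0.0, -96.5]
force: [-0.8, 0.4, -0.2]
opening: 0.0166
gripper_force: 30.0
```

Run:
```python
from h import *
import pickle
from mat import *
w,p=wrist(); pickle.dump((w,p),open('w10.pkl','wb'))
save('w10',cv2.resize(w['image'],(800,600)))
go(*(M.T@[.035,.085]+C),.0088,-96.5); print(p)
```

```text
shift [ 0.0013 -0.0003  0.1918] rot [-0.  0.  0.]
(array([ 0.56465822, -0.04781202,  0.20053591]), array([-1.79998251e+02,  1.02343946e-02, -9.65172196e+01]))
```

View pics/w10.png

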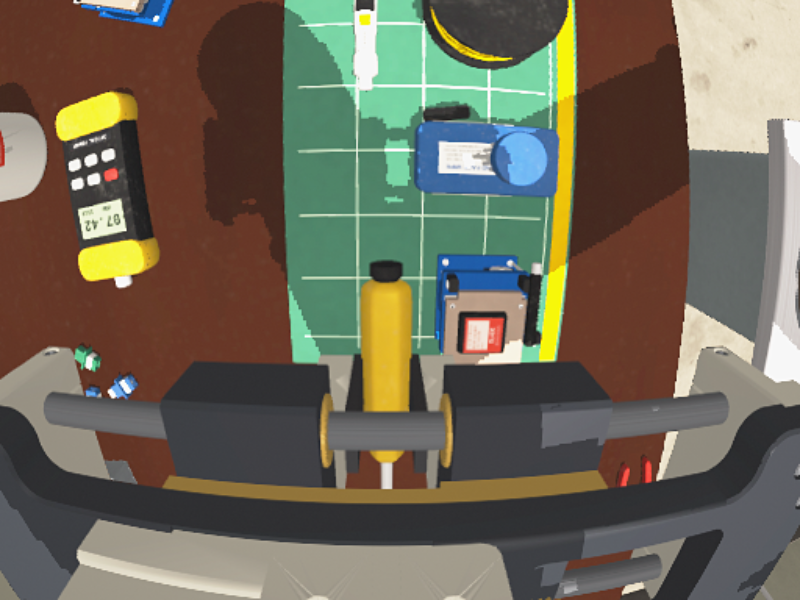

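The driver is held crosswise at (387,370), with the cleaver behind it at (485,305). The vial cap is at (520,159) on the cassette, and the pen's end is at (365,85).

Run:
```python
from h import *
from mat import *
import pickle
w,p=pickle.load(open('w10.pkl','rb'))
for n,u,v,z in (('clv back base',437,300,.006),('clv back base z20',437,300,.02),('clv inner corner',440,255,.008),('clv inner front',516,255,.008),('cass corner BL',416,190,.034),('cass FL',557,196,.034),('vial cap',520,159,.111),('pen inner end',366,88,.008),('front edge',567,195,.003),('back edge',286,195,.003)):
    q=plane(w,u*.64,v*.64,z,p)[:2]; print(n,q.round(4),(M@(q-C)).round(4))
```

```text
clv back base [ 0.5273 -0.0127] [-0.0065  0.1168]
clv back base z20 [ 0.5284 -0.0173] [-0.0048  0.1124]
clv inner corner [ 0.5221 -0.0494] [-0.0075  0.0798]
clv inner front [ 0.4615 -0.0432] [-0.0684  0.079 ]
cass corner BL [ 0.537 -0.103] [0.0134 0.0282]
cass FL [ 0.4345 -0.0904] [-0.0899  0.0291]
vial cap [ 0.4834 -0.1206] [-0.0379  0.0046]
pen inner end [ 0.5637 -0.1821] [ 0.0488 -0.0474]
front edge [ 0.4141 -0.0872] [-0.1105  0.03  ]
back edge [ 0.6348 -0.1094] [0.1113 0.0329]
```

Emit:
jog_arm(
  plan=[
    [[0, 0.0013, -0.0003, 0.06, 0, 0, 0], [0, 0.0013, -0.0003, 0.11, 0, 0, 0], [0, 0.0013, -0.0003, 0.15, 0, 0, 0], [0, 0.0013, -0.0003, 0.175, 0, 0, 0], [0, 0.0013, -0.0003, 0.186, 0, 0, 0], [0, 0.0013, -0.0003, 0.19, 0, 0, 0], [0, 0.0013, -0.0003, 0.1915, 0, 0, 0], [0, 0.0013, -0.0003, 0.1918, 0, 0, 0], [0, 0.0013, -0.0003, 0.1918, 0, 0, 0]],
  ],
)

```text
clock: 29.88
tool_pos: [0.5655, -0.0499, 0.0094]
orientation: [-179.9, 0.0, -96.5]
force: [0.6, 0.1, -0.5]
opening: 0.0167
gripper_force: 30.0
```

Emit:
jog_arm(
  plan=[
    [[0, 0, 0, 0.0004, 0, 0, 0], [0.3, 0, 0, 0.0004, 0, 0, 0], [0.3, 0, 0, 0.0004, 0, 0, 0], [0.3, 0, 0, 0.0004, 0, 0, 0], [0.3, 0, 0, -0.015, 0, 0, 0], [0.3, 0, 0, -0.06, 0, 0, 0], [0.3, 0, 0, -0.12, 0, 0, 0], [0.3, 0, 0, -0.18, 0, 0, 0], [0.3, 0, 0, -0.24, 0, 0, 0], [0.3, 0.02, -0.05, -0.28, 0, 0, 0], [0.3, 0.04, -0.09, -0.28, 0, 0, 0], [0.3, 0.04, -0.09, -0.28, 0, 0, 0], [0.3, 0.04, -0.09, -0.28, 0, 0, 0]],
  ],
)

```text
clock: 31.5
tool_pos: [0.6494, -0.1001, 0.2889]
orientation: [180.0, 0.0, -96.6]
force: [-0.5, -0.2, 0.1]
opening: 0.0264
gripper_force: 0.0
```

Run:
```python
from h import *
import pickle
w,p=wrist(); pickle.dump((w,p),open('w11.pkl','wb'))
save('w11',cv2.resize(w['image'],(800,600)))
print(p)
```

```text
(array([ 0.64940593, -0.10011695,  0.28889221]), array([ 1.79972561e+02,  1.37860611e-04, -9.65636407e+01]))
```

View pics/w11.png

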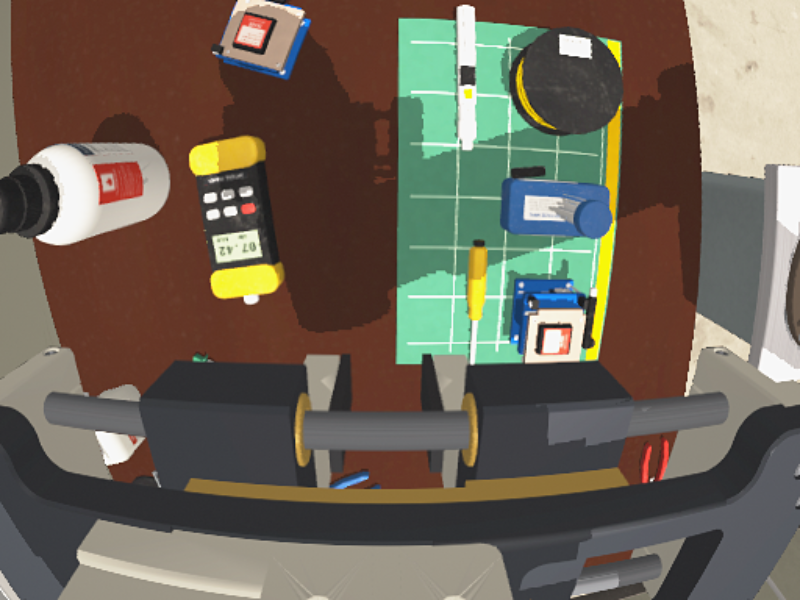

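All four things are in place: pen (466,80), driver (477,300), cassette with vial (556,205), with the cleaver and spool unmoved. Now a numeric check.

Run:
```python
from h import *
from mat import *
import pickle
w,p=pickle.load(open('w11.pkl','rb'))
for n,u,v,z in (('drv handle end',479,242,.011),('drv tip',473,362,.011),('handle front',488,285,.008),('pen out',465,8,.013),('pen in',468,148,.013),('spool back',511,88,.052),('spool y-',568,29,.052),('spool y+',566,134,.052),('clv back',514,320,.006),('vial',593,216,.111),('mat BR',398,19,.003),('mat BL',397,363,.003),('FR',621,41,.003)):
    q=plane(w,u*.64,v*.64,z,p)[:2]; print(n,(M@(q-C)).round(4))
```

```text
drv handle end [0.0346 0.0421]
drv tip [0.0334 0.1683]
handle front [0.0227 0.0858]
pen out [ 0.0503 -0.1846]
pen in [ 0.048  -0.0475]
spool back [ 0.0177 -0.1009]
spool y- [-0.0363 -0.1617]
spool y+ [-0.0335 -0.0642]
clv back [-0.0082  0.1238]
vial [-0.036   0.0014]
mat BR [ 0.1125 -0.1738]
mat BL [0.1127 0.1722]
FR [-0.1169 -0.1742]
```

```bash
python3 -c "
from plant import ctrl
print(ctrl.close_job())"
```

```text
the job is handed in; nothing more can be done
None
```

The splicing station is set out as asked and handed in at about 32 s: cassette, vial, pen and screwdriver all measured within a few millimetres of their planned places, and I saw no shift in the cleaver or spool.

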